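Seal the slide dry box

TASK

The lid of the larger, oblong dry box on the lab bench has only been laid on and stands proud on its gasket. Push it down at its four corner pads, one corner after another, until the lid is fully home and flat all round; do not press on the window or the edges between the pads. Leave the smaller square box and the glass dish on it alone.

Things in the scene. Friction and masses are not known exactly. Their poses are not given: they have to be found in the camera images.
- lid_mid (a point): Middle of the big lid's upper face; z up, x along its short, y along its long side. Loose rigid lid, 152 (x) x 202 (y) x 5 mm, 0.35 kg, clear window in a white frame, 26 mm skirt round the box's rim (5 mm play). Dark pads 36 x 36 mm on its four corners, centred at x +-54, y +-79 mm, tops 4 mm above this point. This point is 96 to 98 mm above the bench at the start, 88 mm when home.
- dry_box: Large oblong grey box under that lid, 134 (x) x 184 (y) mm, rim at 80 mm; does not move. Origin: centre of its underside; axes as the lid's. Under each pad a stiff gasket block yields at about 8 N (push 10 to 15 N), sinks at most 10 mm to a hard stop and stays down. Until all are down the lid rocks: the corner opposite the pressed one may rise 10 mm above its start.
- small_box: The smaller square box of the same make, lid 118 x 118 mm, already shut, its lid's face 63 mm and pads 67 mm above the bench; it does not move. Origin at the centre of its underside. To be left alone.
- dish_mid (a point): Centre (half-way up) of the round open glass dish, 60 mm across and 16 mm high, that stands loose on the small box. To be left alone.

How it is judged:
At the end, for the whole second after the job is handed in: The large lid's middle is within 2.5 mm of its fully home height and the lid is level within 1.4 degrees, still centred on its box within 15 mm, and the glass dish is within 20 mm of where it was (z of lid_mid in the frame of dry_box below 0.0905 m and angle between lid_mid's own z axis and vertical below 0.025 rad and horizontal distance between lid_mid and dry_box below 0.015 m and distance of dish_mid from where it was at the start of the episode below 0.02 m); the robot touches nothing.
It fails at once if the big lid is pressed with more than 5 N away from its corners: the fingers less than 25 mm from its middle along its short side or less than 40 mm along its long side (contact force between the fingers and dry_lid above 5 N and (x of the grasp point in the frame of lid_mid between -0.025 and 0.025 m or y of the grasp point in the frame of lid_mid between -0.04 and 0.04 m)).
It fails at once if the small box is pressed (more than 5 N) (contact force between the fingers and small_box above 5 N).
It fails at once if the glass dish is moved by more than 20 mm (distance of dish_mid from where it was at the start of the episode above 0.02 m).
It also fails if it takes over 45 s, if anything falls off the work surface, if the arm or the gripper's body presses on something with over 40 N, if the wrist force passes 120 N, or if a joint passes its speed limit or range.

ROBOT

A 6-joint arm with a two-finger parallel gripper is mounted at the origin on the work surface. World frame = base frame: x ahead of the robot, y to its left, z up, the work surface at z = 0. Lengths are in m, angles in rad, forces in N, time in s.
With the tool pointing down it reaches from about 0.35 to 0.975 m from the base axis. Payload 4.9 kg.
Tool frame: the origin (TCP) lies at the very end of the fingers, on their centre line; the grasp point (between the pads) lies 19 mm behind it; x points along the fingers, y is the direction in which the jaws open and shut, and the axes are right-handed (so a half turn about x gives the same grasp; the last joint's range is limited). The gripper opens to 85 mm and grips with 20 to 120 N. Pads are 22 mm wide; open, the fingers measure 114 mm over their backs; the gripper's body (76 mm by 85 mm) begins 54 mm behind the grasp point. The pads swing forward as they close: fully open they stand 13 mm farther back than shut.
Start: joints at [-1.343, 0.053, 1.613, -0, 1.476, -0.119], TCP at [0.212, -0.588, 0.231] pointing down, gripper open.
Joint ranges: [-3.01, 3.01], [-1.01, 2.22], [0.06, 2.58], [-1.02, 4.17], [0.09, 2.62], [-3.14, 3.14]. Speed limits (rad/s): [2.57, 2.57, 3.14, 3.14, 3.14, 3.14].

INTERFACE

Orientations are given as a unit quaternion [w, x, y, z].
In Python, from plant import manip gives the robot as it stands.
- The arm moves only by the tool play_rows, never from a script. Its argument "plan" is a list of rows, each a list of 5 numbers: the shift along the tool's x, y, z in mm, then the turn about the tool's x in rad, then the closure, from -1 (fully open) to 1 (shut). A call has 1 to 8 rows; each row is the pose to reach, as a shift and turn from the pose commanded when the call began, along the tool's axes at that moment; what a row does not reach only later rows make up. A row lasts 1/8 s, in which the tool goes at most 62.5 mm and 10.7 degrees, less where a joint would pass 70% of its speed; a pose out of reach is approached as far as the arm can. A call with a gripper value outside its range is refused whole. The fingers move at their own pace and stop on an object; the grip force is fixed at half the most. Time passes only in rows, so rows that repeat a pose let the fingers close. It gives the time, the measured TCP pose, the force and the opening at its end, in the units of the state.
- manip.state(): the state, without advancing time (a new reading comes with each control period).
- manip.grab_frame(name): name is "side" or "top" or "wrist"; returns a dict with "img" (384x512x3 uint8, red, green, blue), "range_z" (384x512 float32, m along the optical axis (not along the pixel's ray), 0 where there is no reading), "fx", "fy", "cx", "cy" (pixels), "origin" and "rotation" of the camera in the world. Camera axes: x right, y up, looking along -z (the intrinsics and any distortion apply to the point x, -y, -z); pixel columns grow to the right and rows downward; lengths in m; the calibration is good to about 2 mm. A picture is of the moment at which its call begins.
- manip.job_done(): hands the job in, once; it reports no verdict.
The state is a dict: "time": time; "joint_pos": joint angles; "joint_vel": joint speeds; "joint_efforts": joint torques, N m; "tool_pos": TCP position; "tool_rot": TCP orientation; "contact_force": force on the tool from outside, world axes, zero at the start; "ft_torque": the same for the moment, N m; "gripper_width": opening from 0.0 (shut) to 1.0 (fully open).
Only numpy, scipy, OpenCV 4.12 (cv2) and the standard library are available. Lean on these libraries where they do the work, as an engineer would, in place of code of your own. Each camera call takes 0.05 s, during which the arm holds its last target. There are 200 camera calls.

## Working session

There is one attempt and no reset: what is moved stays moved. The work goes in short steps, Python scripts to look and compute and a tool call to move; the robot and the scene stay as the last step left them, time stands still between calls to the robot, and variables do not carry over. Pictures are saved under pics/ and viewed, about 8 in all and at most 12, crops included, and the job is handed in when it is done.

Besides the shell and the picture viewer there is one more tool, called after "Call:" as a command line: name --pt "numbers of a row" for each row, then --argument value for the rest. play_rows: Moves the arm, as the interface text tells. Its arguments: {"type":"object","properties":{"plan":{"type":"array"}},"required":["plan"]}

```bash
ls; mkdir -p pics; cat > h.py <<'E'
import numpy as np, cv2
from plant import manip
def pts(f):
    d=f["range_z"]; v,u=np.mgrid[:384,:512]
    c=np.stack([(u-f["cx"])/f["fx"]*d,-(v-f["cy"])/f["fy"]*d,-d],-1)
    return c@np.array(f["rotation"]).T+np.array(f["origin"])
E
python3 - <<'E'
from h import *
s=manip.state(); print({k:np.round(v,3) for k,v in s.items()})
ims=[]
for n in("top","side"):
    f=manip.grab_frame(n); np.savez(f"/tmp/{n}.npz",P=pts(f),img=f["img"],**{k:f[k] for k in("range_z","origin","rotation","fx","fy","cx","cy")})
    print(n,np.round(f["origin"],3),(f["range_z"]==0).mean(), [k for k in f])
    cv2.imwrite(f"pics/{n}0.png",f["img"][...,::-1])
E
```

```text
pics
{'time': np.float64(0.0), 'joint_pos': array([-1.343,  0.053,  1.614, -0.   ,  1.476, -0.119]), 'joint_vel': array([ 0.   ,  0.001,  0.001,  0.001, -0.001,  0.001]), 'joint_efforts': array([-1.0000e-03, -3.9368e+01, -3.7018e+01, -0.0000e+00,  7.0000e-03,
        0.0000e+00]), 'tool_pos': array([ 0.212, -0.587,  0.23 ]), 'tool_rot': array([-0.121, -0.696, -0.123,  0.697]), 'contact_force': array([ 0.203, -0.207, -0.265]), 'ft_torque': array([0.008, 0.04 , 0.043]), 'gripper_width': np.float64(1.0)}Traceback (most recent call last):
  File "<stdin>", line 5, in <module>
  File "h.py", line 6, in pts
    return c@np.array(f["rotation"]).T+np.array(f["origin"])
           ~^~~~~~~~~~~~~~~~~~~~~~~~~~
ValueError: matmul: Input operand 1 has a mismatch in its core dimension 0, with gufunc signature (n?,k),(k,m?)->(n?,m?) (size 4 is different from 3)
```

Camera rotation is a quaternion.

```bash
cat > h.py <<'E'
import numpy as np, cv2
from scipy.spatial.transform import Rotation as R
from plant import manip
def rot(q): return R.from_quat(np.roll(q,-1)).as_matrix()
def pts(f):
    d=f["range_z"]; v,u=np.mgrid[:384,:512]
    c=np.stack([(u-f["cx"])/f["fx"]*d,-(v-f["cy"])/f["fy"]*d,-d],-1)
    return c@rot(f["rotation"]).T+np.array(f["origin"])
E
python3 - <<'E'
from h import *
print(rot(manip.state()["tool_rot"]).round(3))
for n in("top","side"):
    f=manip.grab_frame(n); P=pts(f); np.savez(f"/tmp/{n}.npz",P=P,img=f["img"])
    print(n,np.round(f["origin"],3),(f["range_z"]==0).mean(), list(f), np.nanmedian(P[...,2]))
    cv2.imwrite(f"pics/{n}0.png",f["img"][...,::-1])
a=cv2.imread("pics/top0.png");b=cv2.imread("pics/side0.png")
cv2.imwrite("pics/both.png",cv2.resize(np.vstack([a,b]),(400,600)))
P=np.load("/tmp/top.npz")["P"]; z=P[...,2]
for lo,hi in((.055,.064),(.0645,.075),(.076,.09),(.09,.115)):
    m=((z>lo)&(z<hi)).astype(np.uint8); n,l,st,c=cv2.connectedComponentsWithStats(m)
    for i in range(1,n):
        if st[i,4]>60: q=P[l==i]; print(lo,st[i],q.mean(0).round(3),q.min(0).round(3),q.max(0).round(3))
E
```

```text
[[-0.     0.34  -0.94 ]
 [ 0.002 -0.94  -0.34 ]
 [-1.    -0.002 -0.   ]]
top [ 0.429 -0.028  0.707] 0.004130045572916667 ['img', 'range_z', 'fx', 'fy', 'cx', 'cy', 'origin', 'rotation'] 7.114346081332767e-05
side [ 0.24  -0.487  0.71 ] 0.004216512044270833 ['img', 'range_z', 'fx', 'fy', 'cx', 'cy', 'origin', 'rotation'] -0.0003320881676602272
0.055 [   0    4  109   51 1653] [0.831 0.329 0.059] [0.809 0.239 0.055] [0.911 0.434 0.064]
0.055 [282  34  31  19 110] [ 0.836 -0.119  0.06 ] [ 0.808 -0.143  0.055] [ 0.844 -0.088  0.064]
0.055 [166  45  35  22 156] [0.795 0.089 0.06 ] [0.784 0.064 0.055] [0.825 0.126 0.064]
0.055 [280  55  31  13  66] [ 0.787 -0.109  0.059] [ 0.781 -0.139  0.055] [ 0.804 -0.084  0.064]
0.055 [ 106  168   85   86 2611] [0.517 0.145 0.062] [0.446 0.074 0.055] [0.59  0.219 0.064]
0.0645 [282  30  33  21 142] [ 0.836 -0.119  0.07 ] [ 0.809 -0.145  0.065] [ 0.846 -0.087  0.075]
0.0645 [168  44  31  20 113] [0.796 0.09  0.067] [0.786 0.066 0.065] [0.823 0.121 0.075]
0.0645 [280  52  33  14  77] [ 0.786 -0.109  0.07 ] [ 0.78  -0.14   0.065] [ 0.803 -0.083  0.075]
0.
[... 291 characters left out ...]
6] [0.49  0.094 0.067] [0.475 0.077 0.065] [0.507 0.11  0.069]
0.0645 [119 232  19  20 250] [0.466 0.175 0.067] [0.449 0.16  0.065] [0.481 0.191 0.07 ]
0.076 [279  25  39  38 410] [ 0.815 -0.115  0.082] [ 0.779 -0.148  0.076] [ 0.849 -0.08   0.087]
0.076 [164  27  33  32 614] [0.812 0.095 0.088] [0.787 0.067 0.076] [0.842 0.123 0.09 ]
0.076 [86 35 16 13 85] [0.815 0.246 0.083] [0.809 0.239 0.076] [0.83  0.261 0.09 ]
0.076 [128 194  36  36 212] [0.514 0.146 0.078] [0.484 0.116 0.076] [0.543 0.174 0.081]
0.09 [  0   0 101  44 589] [0.82  0.295 0.107] [0.809 0.239 0.09 ] [0.895 0.403 0.115]
0.09 [  302   138   141   121 11659] [ 0.531 -0.226  0.097] [ 0.435 -0.342  0.09 ] [ 0.632 -0.11   0.105]
```

View pics/top0.png

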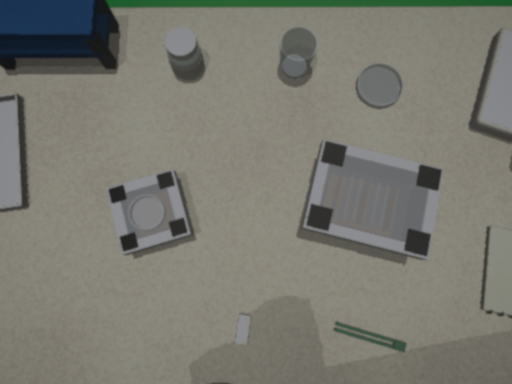

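View pics/side0.png

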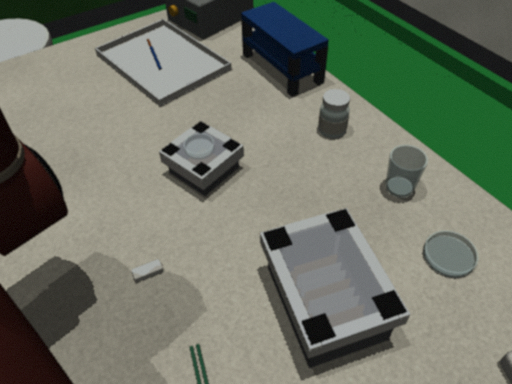

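The top view shows the big lid with dark pads near (334,154), (429,178), (320,217) and (417,242), and the small box with its dish near (148,212). The side view agrees, and nothing tall stands near the big box.

```bash
cat >> h.py <<'E'
def pads(f):
    P=pts(f); z=P[...,2]; g=f["img"].max(-1)
    m=((g<70)&(z>.08)&(z<.12)&(P[...,0]<.68)&(P[...,1]<-.07)&(P[...,0]>.4)).astype(np.uint8)
    n,l,st,c=cv2.connectedComponentsWithStats(m); out=[]
    for i in range(1,n):
        if st[i,4]>150:
            q=P[l==i]; r=cv2.minAreaRect(q[:,:2].astype(np.float32)*1000); out.append(np.r_[np.array(r[0])/1000,np.median(q[:,2])]); print(st[i],out[-1].round(4),np.round(r[1],1))
    return np.array(out)
def rel(p):  # world point -> tool-axis shift in mm
    s=manip.state(); return (rot(s["tool_rot"]).T@(np.array(p)-s["tool_pos"])*1000).round(1)
E
python3 - <<'E'
from h import *
o=pads(manip.grab_frame("top")); print("centre",o.mean(0).round(4))
for p in o: print(rel(p), np.hypot(*p[:2]))
s=manip.state(); print(s["time"], s["tool_pos"].round(4))
E
```

```text
[322 142  24  24 417] [ 0.6037 -0.1647  0.1017] [34.2 34.4]
[417 166  24  24 432] [ 0.5634 -0.3159  0.1007] [34.9 33.4]
[307 205  25  25 448] [ 0.4998 -0.1375  0.1014] [34.7 34.4]
[405 229  25  26 479] [ 0.46   -0.2886  0.1007] [35.9 34.5]
centre [ 0.5317 -0.2267  0.1011]
[ 129.2 -264.3 -511.7] 0.6257492524179623
[ 130.  -135.9 -422.4] 0.6459024117437926
[ 129.6 -325.3 -423.3] 0.5183744391585288
[ 130.2 -196.6 -334.5] 0.5430967875879046
0.2 [ 0.2124 -0.5874  0.2305]
```

Call:
play_rows --pt "0 0 0 0 1" --pt "20 -30 -50 0.15 1" --pt "40 -60 -100 0.3 1" --pt "60 -90 -150 0.45 1" --pt "60 -120 -200 0.6 1" --pt "60 -150 -250 0.6 1" --pt "60 -180 -300 0.6 1" --pt "60 -197 -335 0.6 1"

```text
time: 1.2
tool_pos: [0.4617, -0.2865, 0.1714]
tool_rot: [-0.089, 0.702, -0.089, -0.701]
contact_force: [0.5, -0.9, 0.1]
gripper_width: -0.002
```

```bash
python3 - <<'E'
from h import *
s=manip.state(); print(s["time"],s["tool_pos"].round(4),s["contact_force"].round(2),s["gripper_width"]); print(rot(s["tool_rot"]).round(3))
for p in ([.46,-.2886,.1007],[.5634,-.3159,.1007],[.6037,-.1647,.1017],[.4998,-.1375,.1014]): print(rel(p))
f=manip.grab_frame("wrist"); cv2.imwrite("pics/w1.png",f["img"][...,::-1])
E
```

```text
1.2 [ 0.4617 -0.2865  0.1714] [ 0.46 -0.95  0.07] -0.0017727321696360072
[[ 0.    -0.249 -0.969]
 [-0.    -0.969  0.249]
 [-1.    -0.    -0.   ]]
[70.7  2.4  1.2]
[  70.8    3.2 -105.8]
[  69.8 -153.3 -107.2]
[  70.  -153.8    0.2]
```

View pics/w1.png

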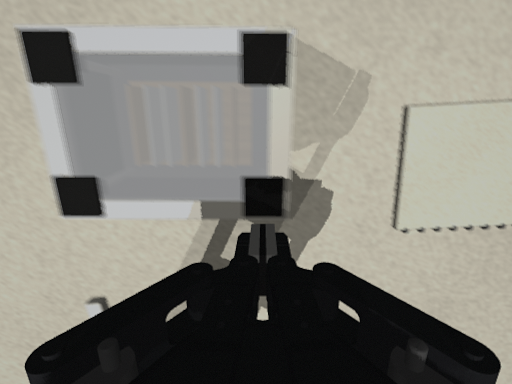

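The wrist view shows the shut fingers lined up with the near pad at (264,195), aligned with the lid's edges. I'll descend gently.

Call:
play_rows --pt "30 2 1 0 1" --pt "55 2 1 0 1" --pt "64 2 1 0 1" --pt "67 2 1 0 1" --pt "70 2 1 0 1" --pt "72 2 1 0 1" --pt "74 2 1 0 1" --pt "76 2 1 0 1"

```text
time: 2.25
tool_pos: [0.4595, -0.2911, 0.0979]
tool_rot: [-0.089, 0.702, -0.09, -0.701]
contact_force: [-5.2, 2.8, 10.0]
gripper_width: -0.002
```

Call:
play_rows --pt "2 0 0 0 1" --pt "3 0 0 0 1" --pt "4 0 0 0 1" --pt "4 0 0 0 1"

```text
time: 2.75
tool_pos: [0.4594, -0.2912, 0.0939]
tool_rot: [-0.089, 0.702, -0.09, -0.701]
contact_force: [-5.3, 1.5, 9.4]
gripper_width: -0.002
```

Call:
play_rows --pt "1 0 0 0 1" --pt "2 0 0 0 1" --pt "3 0 0 0 1" --pt "3 0 0 0 1"

```text
time: 3.25
tool_pos: [0.4594, -0.2914, 0.0925]
tool_rot: [-0.089, 0.701, -0.09, -0.701]
contact_force: [-9.0, 4.5, 16.9]
gripper_width: -0.003
```

The force jumped to 17 N at 92.5 mm, so this corner is at its stop. Next I'll lift off and move over the neighbouring corner.

Call:
play_rows --pt "-20 0 0 0 1" --pt "-50 0 0 0 1" --pt "-50 0 -50 0 1" --pt "-50 0 -107 0 1" --pt "-50 0 -107 0 1"

```text
time: 3.88
tool_pos: [0.5653, -0.3177, 0.1379]
tool_rot: [-0.089, 0.702, -0.089, -0.701]
contact_force: [-0.6, 1.0, -0.4]
gripper_width: -0.002
```

```bash
python3 - <<'E'
from h import *
s=manip.state(); print(s["time"],s["tool_pos"].round(4),s["contact_force"].round(2))
f=manip.grab_frame("top"); cv2.imwrite("pics/t1.png",f["img"][...,::-1]); 
for p in pads(f): print(rel(p))
E
```

```text
3.875 [ 0.5653 -0.3177  0.1379] [-0.6   1.   -0.41]
[322 142  24  24 401] [ 0.6034 -0.165   0.1015] [34.8 33.3]
[417 164  25  27 450] [ 0.5641 -0.3178  0.1002] [40.5 36.6]
[308 205  24  25 439] [ 0.4999 -0.1376  0.1014] [33.7 33.8]
[404 229  26  27 496] [ 0.4589 -0.2886  0.1001] [35.4 35.9]
[  36.6 -157.3   -0.4]
[37.8  0.5 -0.5]
[  36.7 -158.1  106.7]
[ 38.   -1.6 108.7]
```

Call:
play_rows --pt "25 0 0 0 1" --pt "33 0 0 0 1" --pt "37 0 0 0 1" --pt "40 0 0 0 1" --pt "43 0 0 0 1" --pt "45 0 0 0 1" --pt "47 0 0 0 1" --pt "48 0 0 0 1"

```text
time: 4.92
tool_pos: [0.5628, -0.3178, 0.093]
tool_rot: [-0.089, 0.702, -0.09, -0.701]
contact_force: [-4.5, 1.5, 7.2]
gripper_width: 0.002
```

Call:
play_rows --pt "2 0 0 0 1" --pt "3 0 0 0 1" --pt "4 0 0 0 1" --pt "4 0 0 0 1"

```text
time: 5.42
tool_pos: [0.5639, -0.3183, 0.0922]
tool_rot: [-0.088, 0.703, -0.09, -0.7]
contact_force: [-6.1, 3.8, 16.7]
gripper_width: 0.001
```

The second corner reached its stop too (16.7 N at 92.2 mm). Next is the far-left corner.

Call:
play_rows --pt "-20 0 0 0 1" --pt "-54 0 0 0 1" --pt "-54 -55 0 0 1" --pt "-54 -110 0 0 1" --pt "-54 -157 0 0 1" --pt "-54 -157 0 0 1"

```text
time: 6.18
tool_pos: [0.6029, -0.1624, 0.1414]
tool_rot: [-0.088, 0.702, -0.088, -0.701]
contact_force: [-0.1, 0.0, -0.2]
gripper_width: 0.001
```

```bash
python3 - <<'E'
from h import *
s=manip.state(); print(s["time"],s["tool_pos"].round(4),s["contact_force"].round(2))
f=manip.grab_frame("top"); cv2.imwrite("pics/t2.png",f["img"][...,::-1]); 
for p in pads(f): print(rel(p))
E
```

```text
6.175 [ 0.6029 -0.1624  0.1414] [-0.05  0.02 -0.23]
```

View pics/t2.png

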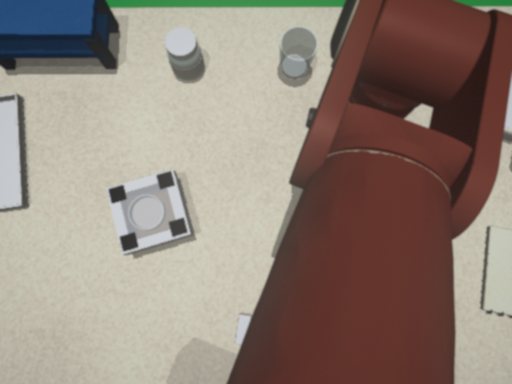

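The arm hides the lid in this frame; the small box and dish, near (148,212), look untouched. The earlier measurement at t1 should have been hidden as well, so I'll check that frame.

View pics/t1.png

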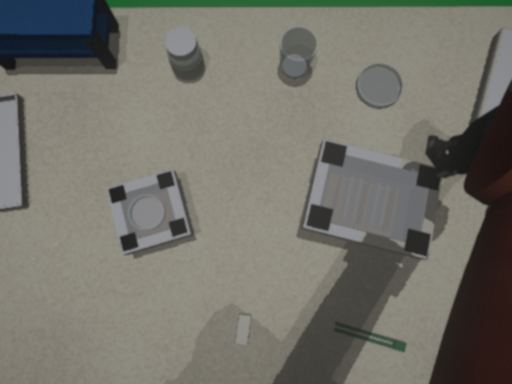

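```bash
python3 - <<'E'
from h import *
f=manip.grab_frame("wrist"); cv2.imwrite("pics/w2.png",f["img"][...,::-1])
for p in pads(f): print(rel(p))
E
```

```text
[ 439  181   56   45 1999] [ 0.5675 -0.3173  0.092 ] [37.1 35.9]
[ 239  185   50   51 2051] [ 0.6038 -0.1644  0.1018] [36.3 41.3]
[421 299  42  30 830] [ 0.4663 -0.2912  0.0915] [36.  31.4]
[ 49.2 155.9  -4.2]
[39.3 -1.2 -1.2]
[ 49.6 156.  100.4]
```

View pics/w2.png

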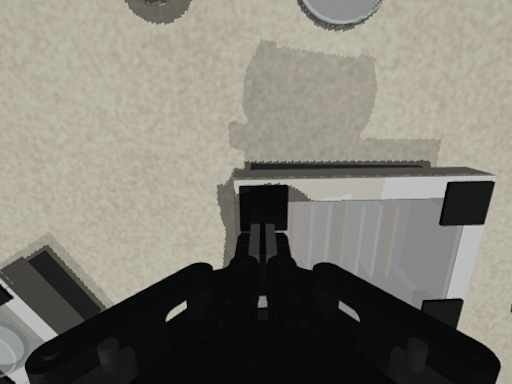

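The t1 frame was valid: the high arm only appears displaced by perspective. The wrist view shows the two pressed pads at 92 mm (right, near (467,203) and (440,313)) and the fingers over the still-raised pad at (264,208).

Call:
play_rows --pt "25 0 0 0 1" --pt "34 0 0 0 1" --pt "38 0 0 0 1" --pt "41 0 0 0 1" --pt "43 0 0 0 1" --pt "45 0 0 0 1" --pt "47 0 0 0 1" --pt "49 0 0 0 1"

```text
time: 7.28
tool_pos: [0.6033, -0.166, 0.0948]
tool_rot: [-0.089, 0.703, -0.09, -0.7]
contact_force: [-3.7, 1.3, 9.7]
gripper_width: 0.002
```

Call:
play_rows --pt "2 0 0 0 1" --pt "3 0 0 0 1" --pt "4 0 0 0 1" --pt "4 0 0 0 1"

```text
time: 7.78
tool_pos: [0.6037, -0.166, 0.0929]
tool_rot: [-0.089, 0.703, -0.09, -0.7]
contact_force: [-6.7, 2.3, 17.8]
gripper_width: -0.004
```

Call:
play_rows --pt "-20 0 0 0 1" --pt "-54 0 0 0 1" --pt "-54 0 55 0 1" --pt "-54 0 107 0 1" --pt "-54 0 107 0 1"

```text
time: 8.4
tool_pos: [0.495, -0.1373, 0.1403]
tool_rot: [0.09, -0.701, 0.089, 0.702]
contact_force: [0.0, 0.8, 0.4]
gripper_width: 0.005
```

```bash
python3 - <<'E'
from h import *
s=manip.state(); print(s["time"],s["tool_pos"].round(4),s["contact_force"].round(2))
f=manip.grab_frame("wrist"); cv2.imwrite("pics/w3.png",f["img"][...,::-1])
for p in pads(f): print(rel(p))
E
```

```text
8.4 [ 0.495  -0.1373  0.1403] [0.03 0.83 0.39]
[ 232    3   60   66 3732] [ 0.6087 -0.1656  0.1009] [35.8 36.8]
[ 472   10   40   63 2089] [ 0.5696 -0.3128  0.0923] [27.6 37. ]
[ 440  177   56   44 2045] [ 0.4637 -0.291   0.0927] [39.  34.6]
[ 237  179   50   47 2244] [ 0.5037 -0.138   0.1016] [36.9 35.5]
[  40.9   -1.5 -114.6]
[  49.5  150.8 -113.7]
[ 49.  156.3  -5.7]
[40.  -1.8 -6.1]
```

Pads 1 and 3 both read about 101 mm. That fits a lid tilted over the still-raised block under pad 3. I'll press pad 3 now, with a -5 mm z correction.

Call:
play_rows --pt "20 0 -5 0 1" --pt "34 0 -5 0 1" --pt "38 0 -5 0 1" --pt "41 0 -5 0 1" --pt "43 0 -5 0 1" --pt "45 0 -5 0 1" --pt "47 0 -5 0 1" --pt "49 0 -5 0 1"

```text
time: 9.45
tool_pos: [0.5037, -0.1394, 0.094]
tool_rot: [0.089, -0.701, 0.089, 0.701]
contact_force: [-5.2, 2.6, 6.2]
gripper_width: -0.001
```

Call:
play_rows --pt "2 0 0 0 1" --pt "3 0 0 0 1" --pt "4 0 0 0 1" --pt "4 0 0 0 1"

```text
time: 9.95
tool_pos: [0.5037, -0.1394, 0.0919]
tool_rot: [0.089, -0.701, 0.089, 0.702]
contact_force: [-8.7, 5.1, 16.8]
gripper_width: 0.0
```

Now lift clear, back off, and check the whole lid.

Call:
play_rows --pt "-20 0 0 0 1" --pt "-60 0 0 0 1" --pt "-110 0 0 0 1" --pt "-150 40 30 0 1" --pt "-150 80 60 0 1" --pt "-150 80 60 0 1"

```text
time: 10.7
tool_pos: [0.4241, -0.2039, 0.24]
tool_rot: [-0.09, 0.702, -0.091, -0.7]
contact_force: [0.9, 0.9, -0.6]
gripper_width: -0.005
```

```bash
python3 - <<'E'
from h import *
s=manip.state(); print(s["time"],s["tool_pos"].round(4),s["contact_force"].round(2))
f=manip.grab_frame("wrist"); cv2.imwrite("pics/w4.png",f["img"][...,::-1])
for p in pads(f): print(rel(p))
print("side"); f=manip.grab_frame("side"); cv2.imwrite("pics/s4.png",f["img"][...,::-1]); pads(f)
E
```

```text
10.7 [ 0.4241 -0.2039  0.24  ] [ 0.93  0.95 -0.59]
[ 156    0   39   29 1066] [ 0.6018 -0.1632  0.0919] [36.3 24.2]
[ 320    0   39   29 1067] [ 0.5617 -0.3155  0.0918] [35.1 24. ]
[ 166  106   36   34 1129] [ 0.5038 -0.1367  0.0919] [37.2 34.4]
[ 314  106   35   34 1122] [ 0.4636 -0.2895  0.0917] [35.  34.5]
[ 147.7  -83.4 -160.8]
[ 147.9   74.1 -160.5]
[147.5 -84.2 -59.3]
[147.7  73.9 -59.1]
side
[328 214  27  21 354] [ 0.6056 -0.1656  0.0915] [35.2 34.2]
[267 232  26  21 353] [ 0.5012 -0.139   0.0914] [32.6 34.2]
[373 294  33  28 538] [ 0.5648 -0.3176  0.0915] [34.3 35. ]
[304 317  32  30 597] [ 0.461  -0.2903  0.0916] [35.1 34.6]
```

View pics/w4.png

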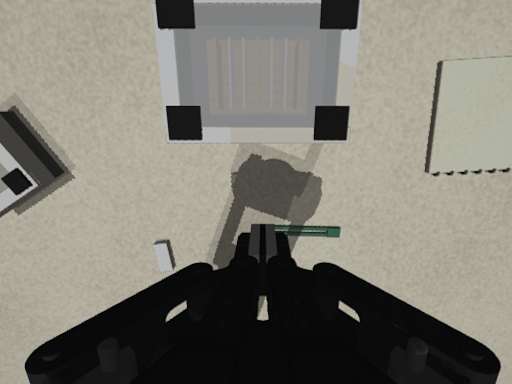

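The wrist view shows all four pads level, near (184,123), (331,123), (175,14) and (339,14), at about 92 mm. The side camera reads 91.4 to 91.6 mm. The arm is clear. I'll do a quick numeric check on the dish, then hand in.

```bash
python3 - <<'E'
from h import *
a=cv2.imread("pics/side0.png").astype(int)[115:195,155:250];b=cv2.imread("pics/s4.png").astype(int)[115:195,155:250]
print("small box/dish diff side:",abs(a-b).mean().round(2), (abs(a-b).max(-1)>40).mean())
s=manip.state(); print(abs(s["joint_vel"]).max(), s["contact_force"])
print(manip.job_done())
E
```

```text
small box/dish diff side: 56.72 0.7344736842105263
0.02426230586125598 [-0.03316026 -0.17212883  0.64326691]
the job is handed in; nothing more can be done
None
```

The large side-view difference needs explaining, so I'll look at that frame.

View pics/s4.png

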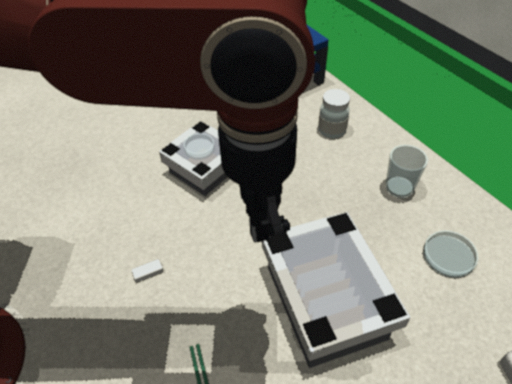

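I pressed the big lid down at its four corner pads, one after another, with the fingers shut. I then lifted the arm clear and handed the job in at about 11 s of the 45 s allowed; no verdict is reported.

- **Pressing:** each corner gave way at roughly 6–10 N, then rose to about 17–18 N at its hard stop. That is slightly over the suggested 10–15 N and well under the 120 N limit. All contacts were on the pad centres.
- **Lid:** the last check put the pad tops at 91.7–91.9 mm (wrist camera) and 91.4–91.6 mm (side camera). Fully home is 92 mm, so the lid is flat and home. Its pads are within about 3 mm of where they began in the side view. The wrist view disagreed by about 4 mm at two pads, within that camera's offset.
- **Arm:** it ended more than 100 mm above the lid with no contact force.
- **Dish and small box (one check failed):** my before/after image comparison of this area showed a large difference (73% of pixels). I only looked into it after handing in. In the last side view the arm covers part of that area and the picture is brighter overall. By eye the dish and box are where they started, at about pixel (199,147), and the arm never went near them. I have no numeric confirmation that the dish stayed put.

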